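# Hang a water-filter cartridge on its twin pins, press it home and open the stop valve

### The job

Put the new water-filter cartridge into the stand beside the sink: hang its steel plate by both holes on the stand's two upright pins and push the cartridge down past the stiff seal until the plate lies fully home, flat on both shoulders. Only when it is home, turn the stop lever on the feed pipe from shut all the way to open, and let go of everything. Leave the two glasses and the spice jar where they stand.

Things in the scene. Friction and masses are not known exactly. Their poses are not given: they have to be found in the camera images.
- filter_grip (a point): Loose cartridge, 0.25 to 0.5 kg, standing upright, 146 mm tall: a white round body 66 mm across, a steel plate across it and above the plate a grey head to grip. This point is the head's centre, 120 mm above the cartridge's foot. The head is 46 mm along x (ribbed flats, to be gripped), 56 mm along y and 40 mm high; it starts on top of the plate.
- filter_cap (a point): Centre of the top of the low white round cap (34 mm across, 6 mm high) on the cartridge's head, 146 mm above the cartridge's foot: flat, can be pressed on.
- filter_seat (a point): Point on the cartridge's axis at the underside of its steel plate, 95 mm above its foot. z is the axis (up); y runs through the plate's two vertical 11 mm holes, 52 mm either side. The plate measures 30 mm along x, 134 mm along y and is 5 mm thick. Its two ends are alike: either way round is right.
- filter_foot (a point): Foot of the cartridge, on its axis. The lower end is a hollow skirt (66 mm across outside, 54 mm inside, 34 mm deep) with a 14 mm stub tube with tapered tip on the axis; the tube ends 2 mm above the foot.
- stand_seat (a point): Steel stand fixed to the worktop: a fork with two arms, 90 mm between them, open in front (-x) and above; each arm carries an upright pin 8 mm thick and 30 mm high, its top 10 mm tapered. This point lies midway between the pins, level with the flat shoulders at their feet, 125 mm above the worktop; y runs through the pins, 52 mm either side. Fully home, filter_seat coincides with it.
- stand: The stand; origin on the worktop below stand_seat, same axes. The fork's uprights stand 85 mm behind (+x), no higher than the shoulders, so the cartridge can be lowered between the arms from above. The base plate is 8 mm thick.
- collet_mouth (a point): Mouth of the upright white push-fit collet on the stand's base, 60 mm above the worktop below stand_seat: a funnel, then a 17 mm bore for the stub tube. The tube meets the seal while filter_seat is still 11 mm above stand_seat; the seal carries the cartridge's weight, gives way at about 9 N in all (weight included) and stays where it is pushed.
- valve_pivot (a point): Spindle of the stop lever, on the feed pipe beside the stand, 125 mm from stand_seat towards the stand's -y, 138 mm above the worktop (half-way up the lever). Axes as the stand's.
- lever_grip (a point): Middle of the lever's grey handle: 54 mm out from the spindle; the handle is 48 mm long, 16 mm wide and 12 mm high, this point at half its height.
- stop_lever (a joint): Angle of the stop lever (rad), turning anticlockwise seen from above. 0 = shut: the lever points sideways away from the stand (the stand's -y), across the pipe. 1.57 = open, at its stop: the lever points to the stand's +x, in line with the pipe. It turns with about 1.5 N at the handle and stays where it is left.
- glass_a: Drinking glass, 78 mm across, 102 mm high, origin at the centre of its foot. Bystander.
- glass_b: Drinking glass, 84 mm across, 96 mm high, origin at the centre of its foot. Bystander.
- spice: Spice jar, 45 mm across, 106 mm high, origin at the centre of its foot. Bystander.
Mind the look-alikes: they are no part of the job. Of the things like the part that bears filter_grip, leave any that is black or blue; of the rest the larger one is meant.

How it is judged:
On the way:
1. the cartridge hangs on both pins, pressed fully home, with the stop lever still shut (horizontal distance between filter_seat and stand_seat below 0.004 m and z of filter_seat in the frame of stand_seat between -0.003 and 0.003 m and angle between the y axis of filter_seat and the y axis of stand_seat, either way round below 0.06 rad and angle between filter_seat's own z axis and vertical below 0.05 rad and value of joint stop_lever below 0.5 rad), for 0.2 s.
At the end, for the whole second after the job is handed in: The cartridge hangs on both pins, its plate within 3 mm of the shoulders in height, within 4 mm sideways, square to the pins within 0.06 rad and upright within 0.05 rad, at rest; the stop lever stands at more than 1.40 rad (open) (horizontal distance between filter_seat and stand_seat below 0.004 m and z of filter_seat in the frame of stand_seat between -0.003 and 0.003 m and angle between the y axis of filter_seat and the y axis of stand_seat, either way round below 0.06 rad and angle between filter_seat's own z axis and vertical below 0.05 rad and value of joint stop_lever above 1.4 rad and linear speed of filter below 0.02 m/s); the robot touches nothing.
It fails at once if the stop lever is opened before the cartridge is home (water would spray out) (value of joint stop_lever above 0.6 rad and (z of filter_seat in the frame of stand_seat above 0.005 m or horizontal distance between filter_seat and stand_seat above 0.008 m)).
It fails at once if a glass or the spice jar is displaced by more than 30 mm (distance of any of glass_a, glass_b, spice from where it was at the start of the episode above 0.03 m).
It also fails if it takes over 58 s, if anything falls off the work surface, if the arm or the gripper's body presses on something with over 40 N, if the wrist force passes 120 N, or if a joint passes its speed limit or range.

### The arm

A 6-joint arm with a two-finger parallel gripper is mounted at the origin on a cart in front of the work surface, level with it; the furniture and walls round the work are solid. World frame = base frame: x ahead of the robot, y to its left, z up, the work surface at z = 0. Lengths are in m, angles in rad, forces in N, time in s.
With the tool pointing down it reaches from about 0.225 to 0.875 m from the base axis. Payload 3.4 kg.
Tool frame: the origin (TCP) lies on the centre line of the jaws, within the pads' length; the fingertips stand 17 mm ahead of it and the grasp point (between the pads) lies 2 mm behind it; z points along the fingers, y is the line along which they close (so a half turn about z gives the same grasp; the last joint's range is limited). The gripper opens to 85 mm and grips with 20 to 120 N. Pads are 22 mm wide; open, the fingers measure 114 mm over their backs; the gripper's body (76 mm by 85 mm) begins 54 mm behind the grasp point. The pads swing forward as they close: fully open they stand 13 mm farther back than shut.
Start: joints at [1.127, 0.276, 1.505, -0, 1.361, -0.121], TCP at [0.182, 0.545, 0.248] pointing down, gripper open.
Joint ranges: [-2.89, 2.89], [-0.75, 2.08], [0.22, 2.7], [-1.18, 4.32], [0.11, 2.71], [-2.7, 2.7]. Speed limits (rad/s): [2.57, 2.57, 3.14, 3.14, 3.14, 3.14].

### API

Orientations are given as a unit quaternion [w, x, y, z].
In Python, from rig import manip gives the robot as it stands.
- The arm moves only by the tool move_arm, never from a script. Its argument "steps" is one flat list of numbers, 7 for each row, row after row: the turn, a rotation vector about the world's x, y, z normalised to -1 to 1, where 1 is 360 degrees, then the shift along the world's x, y, z normalised to -1 to 1, where 1 is 1 m, then the opening, from -1 (shut) to 1 (fully open). A call has exactly 10 rows; each row is the pose to reach, as a shift and turn from the pose commanded when the call began, turning the shorter way round; what a row does not reach only later rows make up. A row lasts 1/10 s, in which the tool goes at most 50 mm and 8.59 degrees, less where a joint would pass 70% of its speed; a pose out of reach is approached as far as the arm can. A call with a number of a shift or a turn outside -1 to 1 is refused whole. A call with a gripper value outside its range is refused whole. The fingers move at their own pace and stop on an object; "squeeze" is the grip in N (left out, the last holds). Time passes only in rows, so rows that repeat a pose let the fingers close, or fill a call up. It gives the time, the measured TCP pose, the force, the opening and the grip force at its end, in the units of the state.
- manip.get_state(): the state, without advancing time (a new reading comes with each control period).
- manip.get_image(name): name is "scene" or "side" or "wrist"; returns a dict with "pixels" (400x640x3 uint8, blue, green, red), "fx", "fy", "cx", "cy" (pixels), "R" (3x3) and "t" (3): a world point X has camera coordinates R X + t. Camera axes: x right, y down, z forward; pixel columns grow to the right and rows downward; lengths in m; the calibration is good to about 2 mm. A picture is of the moment at which its call begins. There is no depth.
- manip.sign_off(): hands the job in; it is judged then, once.
The state is a dict: "clock": time; "qpos": joint angles; "qd": joint speeds; "effort": joint torques, N m; "position": TCP position; "ee_rot": TCP orientation; "contact_force": force on the tool from outside, world axes, zero at the start; "moment": the same for the moment, N m; "width": finger opening in m; "gripper_force": force on a finger pad.
Only numpy, scipy, OpenCV 4.12 (cv2) and the standard library are available. Lean on these libraries where they do the work, as an engineer would, in place of code of your own. Each camera call takes 0.05 s, during which the arm holds its last target. There are 200 camera calls.

## Working session

There is one attempt and no reset: what is moved stays moved. The work goes in short steps, Python scripts to look and compute and a tool call to move; the robot and the scene stay as the last step left them, time stands still between calls to the robot, and variables do not carry over. Pictures are saved under pics/ and viewed, at most 10 in all, crops included, and the job is handed in when it is done.

Besides the shell and the picture viewer there is one more tool, called by a JSON object that holds its "method" and its "body". move_arm: Moves the arm, as the interface text tells. Scaled input: -1 to 1 covers 1 m each way for a shift and 360 degrees each way for a turn. Its arguments: {"type":"object","properties":{"steps":{"type":"array"},"squeeze":{"type":"number"}},"required":["steps"]}

```bash
mkdir -p pics
cat > h.py <<'E'
import numpy as np, cv2
from rig import manip
def snap(n,f):
    im=manip.get_image(n); cv2.imwrite(f'pics/{f}.png',im['pixels']); np.savez(f'pics/{f}.npz',**{k:np.array(v) for k,v in im.items()}); return im
def load(f): 
    d=np.load(f'pics/{f}.npz'); return {k:d[k] for k in d}
def ray(im,u,v):
    R=np.array(im['R']);t=np.array(im['t']);d=R.T@np.array([(u-im['cx'])/im['fx'],(v-im['cy'])/im['fy'],1.]);return -R.T@t,d
def plane(im,u,v,z):
    c,d=ray(im,u,v);return c+d*(z-c[2])/d[2]
def tri(a,b):
    A=np.zeros((3,3));y=np.zeros(3);rs=[ray(*a),ray(*b)]
    for c,d in rs:
        d=d/np.linalg.norm(d);P=np.eye(3)-np.outer(d,d);A+=P;y+=P@c
    X=np.linalg.solve(A,y);return X,[np.linalg.norm(np.cross(X-c,d/np.linalg.norm(d))) for c,d in rs]
def proj(im,X):
    p=np.array(im['R'])@X+np.array(im['t']);return im['fx']*p[0]/p[2]+im['cx'],im['fy']*p[1]/p[2]+im['cy']
E
python3 - <<'E'
from h import *
for n in('scene','side','wrist'):
    im=snap(n,n+'0'); print(n,im['fx'],-np.array(im['R']).T@im['t'],np.array(im['R'])[2])
s=manip.get_state();print(s)
E
```

```text
scene 512.1290641917956 [-0.13277503 -0.41855263  1.24864519] [ 0.47117431  0.40759745 -0.78221422]
side 457.2419343010659 [ 0.0137193  -0.81031495  0.87682166] [ 0.39387331  0.72560287 -0.5642378 ]
wrist 338.2818347050402 [0.10298318 0.57078144 0.37281582] [ 0.30885206 -0.10452031 -0.94534962]
{'clock': 0.15, 'qpos': array([ 1.12697202e+00,  2.76414548e-01,  1.50584343e+00, -8.16593246e-06,
        1.36073969e+00, -1.21007433e-01]), 'qd': array([ 2.03495123e-03, -4.98580350e-04, -3.37265041e-03, -6.16327366e-05,
       -1.98716716e-04, -6.44687290e-04]), 'effort': array([ 6.68512221e-04, -4.17146659e+01, -2.46032059e+01, -1.64916482e-04,
        7.72814354e-03, -7.16268858e-06]), 'position': array([0.18225598, 0.54494062, 0.24765805]), 'ee_rot': array([-1.91938587e-04,  1.60707614e-01,  9.87001808e-01, -6.75792444e-04]), 'contact_force': array([-1.20614642, -0.34504059,  0.60492783]), 'moment': array([-0.02082692,  0.02059652, -0.00656569]), 'gripper_force': 0.0, 'width': 0.08533164396095808}
```

View pics/scene0.png

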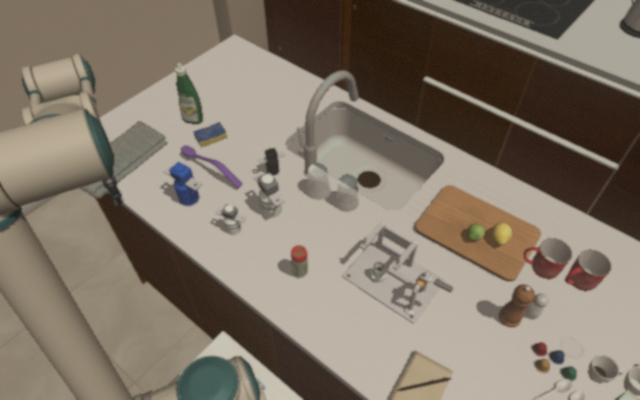

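View pics/side0.png

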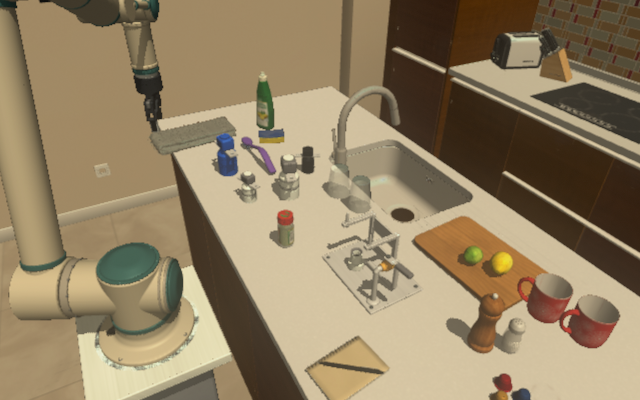

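The scene image shows white candidates at (270,193), the larger, and (231,218), the smaller. Blue is at (183,183) and black at (271,161). The stand is around (395,272), the spice jar at (299,262), and the glasses at (317,180) and (347,190). In the side image the large cartridge is at (289,177) and the stand around (372,265). Next I'll enlarge both.

Run:
```python
from h import *
a=cv2.imread('pics/scene0.png');b=cv2.imread('pics/side0.png')
c=lambda i,x,y,w,h:cv2.resize(i[y:y+h,x:x+w],(400,300),interpolation=cv2.INTER_CUBIC)
cv2.imwrite('pics/z0.png',np.vstack([np.hstack([c(a,220,155,80,60),c(a,335,220,120,90)]),np.hstack([c(b,245,145,80,60),c(b,315,210,120,90)])]))
```

```text
(no output)
```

View pics/z0.png

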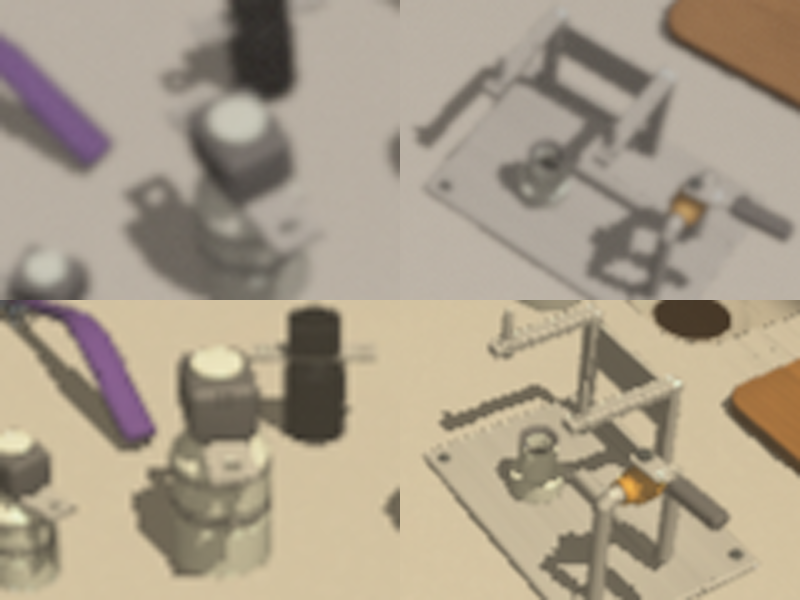

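Run:
```python
from h import *
a=load('scene0');b=load('side0')
S=lambda x,y:(a,(x-400)/3.3333+335,y/3.3333+220)
D=lambda x,y:(b,(x-400)/3.3333+315,(y-300)/3.3333+210)
P=lambda n,p,q:print(n,*[np.round(v,3) for v in tri(p,q)])
P('cap',(a,267.6,178.4),(b,288.4,157.4))
P('collet',S(546,156),D(537,438))
P('lever',S(762,219),D(697,498))
P('levertip',S(787,233),D(723,520))
P('arm upright top R',S(668,75),D(678,385))
P('arm upright top L',S(562,15),D(592,322))
P('cornerL',S(427,187),D(427,457))
for im,u,v in((a,317,180),(a,347,190)): print(plane(im,u,v,.05))
print('spice',plane(a,299,252,.106))
```

```text
cap [0.525 0.334 0.147] [0.001 0.001]
collet [ 0.534 -0.062  0.063] [0. 0.]
lever [ 0.544 -0.241  0.147] [0. 0.]
levertip [ 0.551 -0.26   0.139] [0.001 0.001]
arm upright top R [ 0.63  -0.109  0.115] [0. 0.]
arm upright top L [ 0.621 -0.008  0.113] [0.004 0.004]
cornerL [0.478 0.015 0.004] [0.001 0.001]
[0.67816513 0.27627206 0.05      ]
[0.7051625  0.17850381 0.05      ]
spice [0.41243091 0.11592343 0.106     ]
```

Run:
```python
from h import *
a=load('scene0');b=load('side0')
p=(a,220+290/5,155+226/5);q=(b,245+232/5,145+163/5)
print(tri(p,q),plane(*p,.1),plane(*q,.1))
print(plane(a,220+154/5,155+194/5,0))
print(plane(a,267.6,178.4,.146),plane(b,288.4,157.4,.146))
```

```text
(array([0.50872788, 0.28117051, 0.10544819]), [np.float64(0.0003392508822512877), np.float64(0.0003392508822512813)]) [0.51217407 0.28456811 0.1       ] [0.51182212 0.28869431 0.1       ]
[0.53257538 0.43097567 0.        ]
[0.52735753 0.33502274 0.146     ] [0.52426879 0.33443805 0.146     ]
```

{"method": "move_arm", "body": {"steps": [0,0,-0.243,0.344,-0.21,0.052,1,0,0,-0.243,0.344,-0.21,0.052,1,0,0,-0.243,0.344,-0.21,0.052,1,0,0,-0.243,0.344,-0.21,0.052,1,0,0,-0.243,0.344,-0.21,0.052,1,0,0,-0.243,0.344,-0.21,0.052,1,0,0,-0.243,0.344,-0.21,0.052,1,0,0,-0.243,0.344,-0.21,0.052,1,0,0,-0.243,0.344,-0.21,0.052,1,0,0,-0.243,0.344,-0.21,0.052,1]}}

```text
clock: 1.15
position: [0.5286, 0.3336, 0.2996]
ee_rot: [0.0, 0.793, 0.609, -0.0]
contact_force: [-0.5, -0.3, -0.3]
width: 0.0853
gripper_force: 0.0
```

Run:
```python
from h import *
im=snap('wrist','w1');s=manip.get_state();print(s['clock'],s['position'],s['ee_rot'],s['qpos'],np.abs(s['qd']).max(),s['contact_force'])
print(proj(im,np.array([.526,.335,.146])))
```

```text
1.2 [0.52755527 0.33421597 0.29961506] [-8.20796148e-05  7.94128950e-01  6.07749084e-01 -5.04940583e-04] [ 4.53366818e-01  3.30317814e-01  1.30000088e+00 -3.96664192e-05
  1.51229633e+00  7.17719164e-01] 0.3004750263807866 [ 0.2091438  -0.55981199 -0.11622506]
(np.float64(317.8789025047101), np.float64(184.14227741239583))
```

View pics/w1.png

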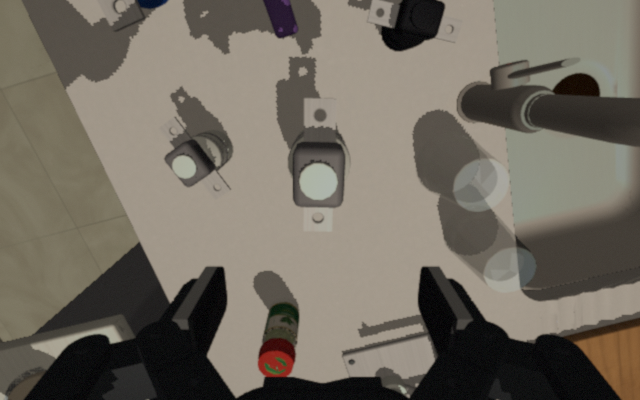

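The wrist view shows the target with its cap at (318,182) and plate holes at (320,115) and (318,218). The small look-alike is at (185,165), the black one top right, and the spice jar at (276,355).

Run:
```python
from h import *
im=load('w1');g=cv2.cvtColor(im['pixels'],cv2.COLOR_BGR2GRAY)
def blob(x,y,r,lo):
    s=g[y-r:y+r,x-r:x+r]; m=(s>170) if lo else (s<(int(s.max())+int(s.min()))/2)
    n,l,st,c=cv2.connectedComponentsWithStats(m.astype(np.uint8))
    k=1+np.argmax(st[1:,4]);return c[k]+[x-r,y-r],st[k,4]
c=blob(318,182,26,True);h1=blob(320,115,9,False);h2=blob(318,218,9,False);print(c,h1,h2)
a=load('scene0');b=load('side0')
print('cap',plane(im,*c[0],.146),tri((im,*c[0]),(b,288.4,157.4)),tri((im,*c[0]),(a,267.6,178.4)))
p1=plane(im,*h1[0],.1);p2=plane(im,*h2[0],.1);d=p1-p2;print(p1,p2,(p1+p2)/2,np.linalg.norm(d),np.degrees(np.arctan2(d[1],d[0])))
q=manip.get_state()['ee_rot'];print('tool x deg',np.degrees(2*np.arctan2(q[2],q[1])))
```

```text
(array([318.09309623, 181.40376569]), np.int32(956)) (array([319.67716535, 114.81889764]), np.int32(127)) (array([317.89285714, 220.32142857]), np.int32(28))
cap [0.52681913 0.33731142 0.146     ] (array([0.52610409, 0.33705792, 0.14419221]), [np.float64(0.0006093599825359432), np.float64(0.0006093599825357985)]) (array([0.5274089 , 0.33640647, 0.14464327]), [np.float64(0.0008809342687632365), np.float64(0.0008809342687632411)])
[0.5412589  0.38674149 0.1       ] [0.5116234  0.28418588 0.1       ] [0.52644115 0.33546369 0.1       ] 0.10675165111335497 73.88228672793659
tool x deg 74.85386029997245
```

{"method": "move_arm", "body": {"steps": [0,0,-0.003,0.001,0.0015,-0.05,1,0,0,-0.003,0.001,0.0015,-0.09,1,0,0,-0.003,0.001,0.0015,-0.13,1,0,0,-0.003,0.001,0.0015,-0.16,1,0,0,-0.003,0.001,0.0015,-0.177,1,0,0,-0.003,0.001,0.0015,-0.177,1,0,0,-0.003,0.001,0.0015,-0.177,-1,0,0,-0.003,0.001,0.0015,-0.177,-1,0,0,-0.003,0.001,0.0015,-0.177,-1,0,0,-0.003,0.001,0.0015,-0.177,-1], "squeeze": 60}}

```text
clock: 2.2
position: [0.5278, 0.3375, 0.1252]
ee_rot: [-0.0, 0.796, 0.605, 0.001]
contact_force: [-2.3, 0.5, 4.7]
width: 0.0451
gripper_force: 61.8
```

{"method": "move_arm", "body": {"steps": [0,0,0,0,0,0.04,-1,0,0,0,0,0,0.09,-1,0,0,0.051,-0.1,-0.25,0.21,-1,0,0,0.051,-0.1,-0.25,0.21,-1,0,0,0.051,-0.1,-0.25,0.21,-1,0,0,0.051,-0.1,-0.25,0.21,-1,0,0,0.051,-0.1,-0.25,0.21,-1,0,0,0.051,-0.1,-0.25,0.21,-1,0,0,0.051,-0.144,-0.397,0.235,-1,0,0,0.051,-0.144,-0.397,0.235,-1]}}

```text
clock: 3.2
position: [0.3977, -0.0091, 0.3498]
ee_rot: [0.001, 0.689, 0.725, 0.0]
contact_force: [2.1, -0.4, -4.4]
width: 0.0452
gripper_force: 63.4
```

{"method": "move_arm", "body": {"steps": [0,0,0,-0.016,-0.047,0.01,-1,0,0,0,-0.016,-0.047,0.01,-1,0,0,0,-0.016,-0.047,0.01,-1,0,0,0,-0.016,-0.047,0.01,-1,0,0,0,-0.016,-0.047,0.01,-1,0,0,0,-0.016,-0.047,0.01,-1,0,0,0,-0.016,-0.047,0.01,-1,0,0,0,-0.016,-0.047,0.01,-1,0,0,0,-0.016,-0.047,0.01,-1,0,0,0,-0.016,-0.047,0.01,-1]}}

```text
clock: 4.2
position: [0.3832, -0.0546, 0.3594]
ee_rot: [0.0, 0.689, 0.725, -0.0]
contact_force: [-0.5, -0.4, -5.0]
width: 0.0448
gripper_force: 63.5
```

Run:
```python
from h import *
im=snap('wrist','w2');s=manip.get_state();print(s['clock'],s['position'],s['ee_rot'],s['contact_force'],s['width'],s['gripper_force'])
q=s['ee_rot'];print('tool x deg',np.degrees(2*np.arctan2(q[2],q[1])))
print(proj(im,np.array([.534,-.062,.125])))
snap('scene','s2');snap('side','d2')
```

```text
4.25 [ 0.38312569 -0.05465599  0.35938437] [-2.45207311e-08  6.89290478e-01  7.24485084e-01  1.61726822e-06] [-0.07006956  0.34270553 -4.66776787] 0.04543778357125053 63.500847816467285
tool x deg 92.85205943372911
(np.float64(458.23349112390093), np.float64(176.86818830363194))
```

View pics/w2.png

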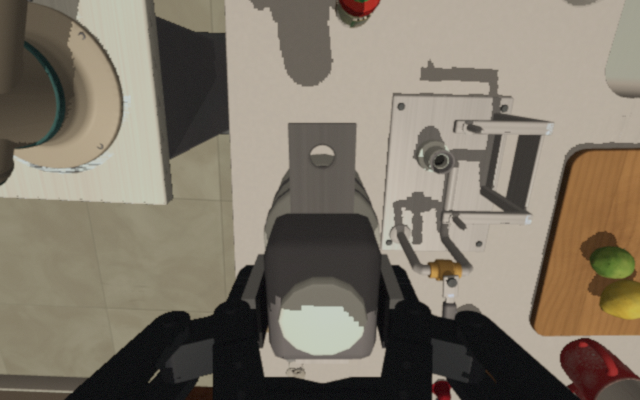

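The wrist view shows the cartridge held squarely, with a plate hole at (322,156). The collet mouth is at (441,160), the two arm tips near (461,126) and (450,217), and the valve body at (448,270). I'll zoom in on the pins.

Run:
```python
from h import *
a=cv2.imread('pics/w2.png')
cv2.imwrite('pics/z2.png',cv2.resize(a[90:240,400:560],(800,600)[:1]+(600,) if 0 else (640,600),interpolation=cv2.INTER_CUBIC))
```

```text
(no output)
```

View pics/z2.png

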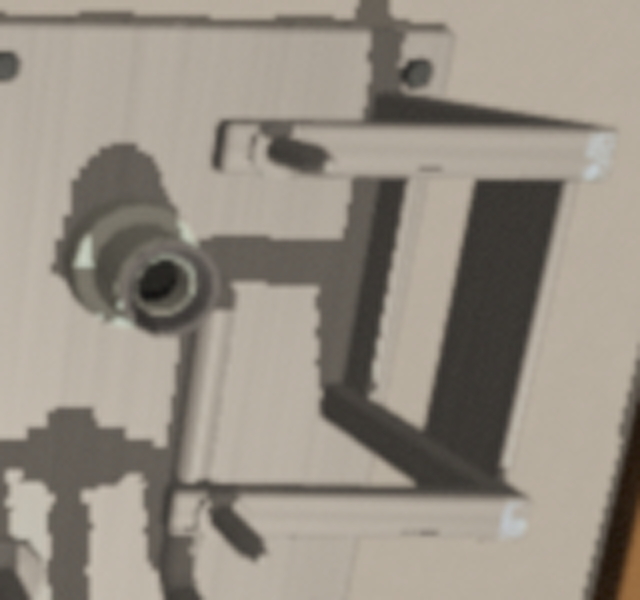

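Run:
```python
from h import *
im=load('w2')
C=lambda x,y:(im,400+x/4,90+y/4)
print('cam',-im['R'].T@im['t'])
for tag,pts,z in(('tip',((318,158),(256,547)),.155),('base',((281,147),(218,507)),.125)):
    p=[plane(*C(*q),z) for q in pts];d=p[0]-p[1];print(tag,p,sum(p)/2,np.linalg.norm(d),np.degrees(np.arctan2(d[1],d[0])))
c=plane(*C(160,282),.06);print('collet',c)
print('tri collet side', tri(C(160,282),(load('side0'),356.1,251.4)), tri(C(160,282),(load('scene0'),378.8,266.8)))
# arm outline edges yaw: arm top lines along x
for q,r in(((225,122),(600,128)),((175,487),(515,493)),((230,170),(590,180)),((175,533),(520,537))):
    p=plane(*C(*q),.125);s=plane(*C(*r),.125);d=s-p;print('arm yaw',np.degrees(np.arctan2(d[1],d[0])),p,s)
# hole in hand
g=cv2.cvtColor(im['pixels'],cv2.COLOR_BGR2GRAY)[143:169,309:335];m=(g>(int(g.max())+int(np.median(g)))/2).astype(np.uint8)
cc=cv2.connectedComponentsWithStats(m)
print(cc[2],cc[3]+[309,143])
h=plane(im,321.7,156,.334);s=manip.get_state()['position'];d=h-s;print('hole',h,d,np.linalg.norm(d[:2]),np.degrees(np.arctan2(d[1],d[0])))
hd=im['pixels'];
```

```text
cam [0.37948088 0.02849838 0.48466139]
tip [array([ 0.53301262, -0.00663512,  0.155     ]), array([ 0.53713633, -0.10844392,  0.155     ])] [ 0.53507447 -0.05753952  0.155     ] 0.10189228531450983 92.31946617258426
base [array([ 0.5367337 , -0.00749824,  0.125     ]), array([ 0.53828879, -0.10908671,  0.125     ])] [ 0.53751124 -0.05829248  0.125     ] 0.10160036735144574 90.87699923511775
collet [ 0.53473887 -0.05806179  0.06      ]
tri collet side (array([ 0.53564878, -0.0584544 ,  0.05866007]), [np.float64(0.0004046781241165907), np.float64(0.00040467812411664025)]) (array([ 0.53783347, -0.05961975,  0.05473114]), [np.float64(0.0011678645012323265), np.float64(0.0011678645012324624)])
arm yaw 1.9772678225211466 [ 0.52093825 -0.00187202  0.125     ] [0.61885221 0.00150832 0.125     ]
arm yaw 1.7902926258970933 [ 0.52496591 -0.10361106  0.125     ] [ 0.62215282 -0.10057332  0.125     ]
arm yaw 1.3025142448148026 [ 0.52447185 -0.01408665  0.125     ] [ 0.61984336 -0.01191818  0.125     ]
arm yaw 2.151651333862527 [ 0.52734223 -0.11771863  0.125     ] [ 0.62698778 -0.11397484  0.125     ]
[[  0   0  26  26 511]
 [  2   2  23  11 165]] [[321.33268102 157.23091977]
 [322.01818182 150.13939394]]
hole [ 0.38090472 -0.00283437  0.334     ] [-0.00222527  0.05191342 -0.02541617] 0.05196108825050132 92.45447841283583
```

{"method": "move_arm", "body": {"steps": [0,0,-0.002,0.05,-0.003,0,-1,0,0,-0.002,0.1,-0.003,0,-1,0,0,-0.002,0.135,-0.003,0,-1,0,0,-0.002,0.152,-0.0033,0,-1,0,0,-0.002,0.152,-0.0033,-0.03,-1,0,0,-0.002,0.152,-0.0033,-0.07,-1,0,0,-0.002,0.152,-0.0033,-0.11,-1,0,0,-0.002,0.152,-0.0033,-0.145,-1,0,0,-0.002,0.152,-0.0033,-0.16,-1,0,0,-0.002,0.152,-0.0033,-0.16,-1]}}

```text
clock: 5.35
position: [0.5332, -0.0577, 0.1964]
ee_rot: [-0.003, 0.694, 0.72, -0.002]
contact_force: [-0.5, 0.6, -4.4]
width: 0.0453
gripper_force: 64.2
```

Run:
```python
from h import *
w=snap('wrist','w3');s=manip.get_state();print(s['clock'],s['position'],s['contact_force'],s['width'])
q=s['ee_rot'];print('tool x deg',np.degrees(2*np.arctan2(q[2],q[1])))
a=snap('scene','s3');b=snap('side','d3')
def crop(im,x,y,w,h): return cv2.resize(im['pixels'][y:y+h,x:x+w],(400,300),interpolation=cv2.INTER_CUBIC)
o=[]
for im in(a,b,w):
    u,v=proj(im,np.array([.535,-.058,.15]));x=int(u-60);y=int(min(max(v-45,0),310));print(x,y);o.append(crop(im,x,y,120,90))
o.append(cv2.resize(w['pixels'],(400,300)))
cv2.imwrite('pics/z3.png',np.vstack([np.hstack(o[:2]),np.hstack(o[2:])]))
```

```text
5.4 [ 0.53466591 -0.05804527  0.19837724] [ 0.70171646  0.15463232 -3.83706147] 0.045058430401636956
tool x deg 92.10699511870672
320 202
297 179
264 195
```

View pics/z3.png

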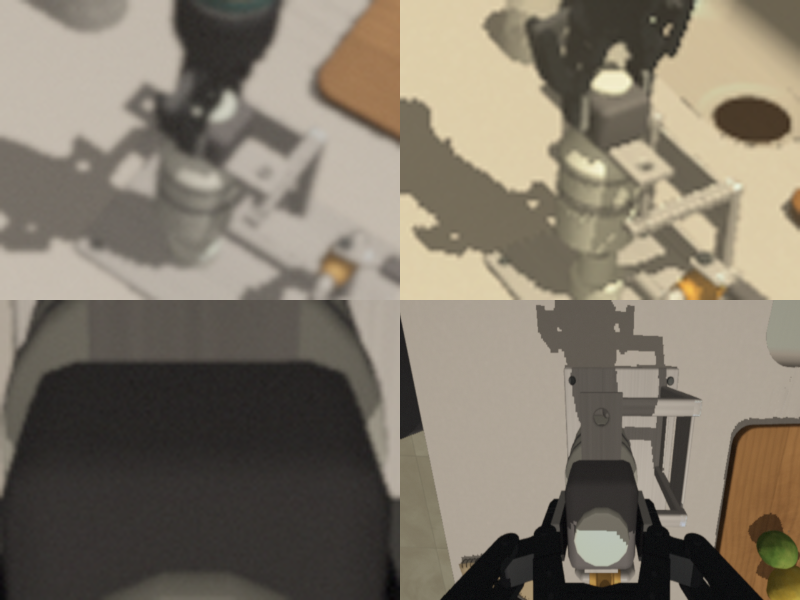

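The enlarged views show the plate squarely just above the fork, with its hole at about (601,415) over the arm. I'll lower it and watch the force.

{"method": "move_arm", "body": {"steps": [0,0,0,0,0,-0.005,-1,0,0,0,0,0,-0.01,-1,0,0,0,0,0,-0.014,-1,0,0,0,0,0,-0.018,-1,0,0,0,0,0,-0.021,-1,0,0,0,0,0,-0.024,-1,0,0,0,0,0,-0.026,-1,0,0,0,0,0,-0.026,-1,0,0,0,0,0,-0.026,-1,0,0,0,0,0,-0.026,-1]}}

```text
clock: 6.5
position: [0.536, -0.0584, 0.1735]
ee_rot: [0.001, 0.694, 0.72, 0.0]
contact_force: [3.8, -1.8, -6.9]
width: 0.0454
gripper_force: 64.4
```

Run:
```python
from h import *
w=snap('wrist','w4');s=manip.get_state();print(s['clock'],s['position'],s['ee_rot'],s['contact_force'],s['moment'],s['width'])
```

```text
6.55 [ 0.53601566 -0.05839262  0.17353414] [9.78735074e-04 6.93924213e-01 7.20047236e-01 4.54081452e-04] [ 3.55692825 -1.47782933 -8.01696003] [-0.37714474 -0.82162968 -0.06435771] 0.04544949081452026
```

{"method": "move_arm", "body": {"steps": [0,0,0,0.001,-0.0005,0,-1,0,0,0,0.002,-0.0005,0,-1,0,0,0,0.002,-0.0005,0,-1,0,0,0,0.002,-0.0005,0,-1,0,0,0,0.002,-0.0005,-0.001,-1,0,0,0,0.002,-0.0005,-0.002,-1,0,0,0,0.002,-0.0005,-0.003,-1,0,0,0,0.002,-0.0005,-0.004,-1,0,0,0,0.002,-0.0005,-0.004,-1,0,0,0,0.002,-0.0005,-0.004,-1]}}

```text
clock: 7.55
position: [0.5371, -0.0586, 0.1693]
ee_rot: [0.0, 0.694, 0.72, -0.0]
contact_force: [1.9, 1.0, -4.3]
width: 0.0455
gripper_force: 64.6
```

{"method": "move_arm", "body": {"steps": [0,0,0,0.0005,0,-0.002,-1,0,0,0,0.0005,0,-0.004,-1,0,0,0,0.0005,0,-0.006,-1,0,0,0,0.0005,0,-0.008,-1,0,0,0,0.0005,0,-0.01,-1,0,0,0,0.0005,0,-0.012,-1,0,0,0,0.0005,0,-0.014,-1,0,0,0,0.0005,0,-0.015,-1,0,0,0,0.0005,0,-0.016,-1,0,0,0,0.0005,0,-0.016,-1]}}

```text
clock: 8.55
position: [0.5376, -0.0584, 0.1553]
ee_rot: [0.0, 0.694, 0.72, 0.0]
contact_force: [-3.4, 0.1, 10.7]
width: 0.0452
gripper_force: 66.6
```

{"method": "move_arm", "body": {"steps": [0,0,0,0,0,-0.001,-1,0,0,0,0,0,-0.002,-1,0,0,0,0,0,-0.003,-1,0,0,0,0,0,-0.003,-1,0,0,0,0,0,-0.003,-1,0,0,0,0,0,-0.003,-1,0,0,0,0,0,-0.003,-1,0,0,0,0,0,-0.003,-1,0,0,0,0,0,-0.003,-1,0,0,0,0,0,-0.003,-1]}}

```text
clock: 9.55
position: [0.5376, -0.0582, 0.1547]
ee_rot: [0.001, 0.694, 0.72, 0.001]
contact_force: [-7.0, 3.0, 24.1]
width: 0.0454
gripper_force: 68.2
```

Run:
```python
from h import *
w=snap('wrist','w5');s=manip.get_state();print(s['clock'],s['position'],s['contact_force'],s['moment'],s['width'])
a=snap('scene','s5');b=snap('side','d5')
o=[]
for im,(cw,ch) in((a,(120,90)),(b,(120,90)),(w,(240,180)),(w,(640,400))):
    u,v=proj(im,np.array([.537,-.09,.13]));x=int(np.clip(u-cw/2,0,640-cw));y=int(np.clip(v-ch/2,0,400-ch));print(x,y);o.append(cv2.resize(im['pixels'][y:y+ch,x:x+cw],(400,300),interpolation=cv2.INTER_CUBIC))
cv2.imwrite('pics/z5.png',np.vstack([np.hstack(o[:2]),np.hstack(o[2:])]))
```

```text
9.6 [ 0.53764297 -0.05820765  0.15472083] [-7.08170525  2.12723984 24.42744641] [-0.30186512  1.56203642 -0.02526501] 0.04542838876316063
330 213
304 192
197 220
0 0
```

View pics/z5.png

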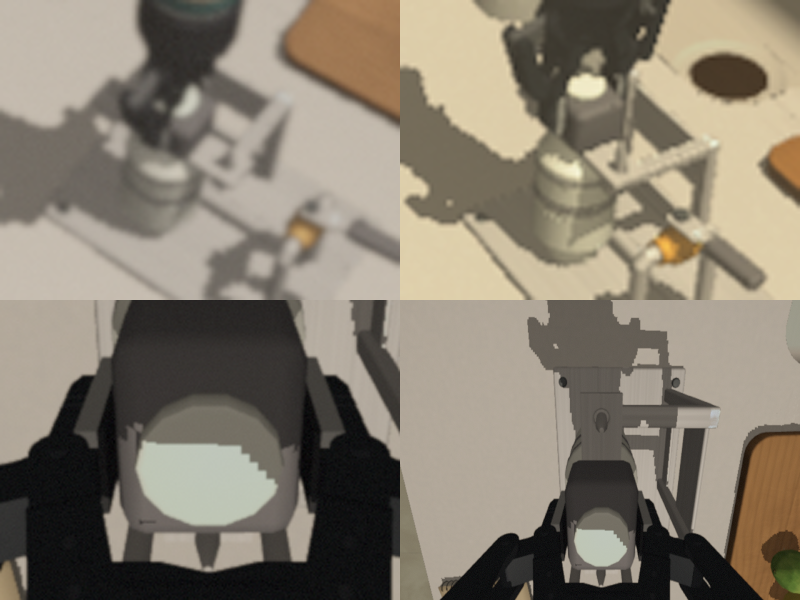

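The views show the plate down on both arms with the pins protruding, and the position went stiff at a 24 N push, so it is home. Now I'll ease off, release and rise.

{"method": "move_arm", "body": {"steps": [0,0,0,0,0,0.002,-1,0,0,0,0,0,0.004,-1,0,0,0,0,0,0.004,0.6,0,0,0,0,0,0.004,0.6,0,0,0,0,0,0.004,0.6,0,0,0,0,0,0.004,0.6,0,0,0,0,0,0.02,0.6,0,0,0,0,0,0.06,0.6,0,0,0,0,0,0.1,0.6,0,0,0,0,0,0.12,0.6]}}

```text
clock: 10.7
position: [0.5391, -0.0588, 0.2738]
ee_rot: [0.002, 0.694, 0.72, 0.001]
contact_force: [0.2, 0.3, -0.3]
width: 0.0681
gripper_force: 0.0
```

{"method": "move_arm", "body": {"steps": [0,0,0,0.002,-0.05,0,0,0,0,0,0.003,-0.09,0,0,0,0,0,0.003,-0.09,0,0,0,0,0,0.003,-0.09,0,0,0,0,0,0.003,-0.09,0,0,0,0,0,0.003,-0.09,0,0,0,0,0,0.003,-0.09,0,0,0,0,0,0.003,-0.09,0,0,0,0,0,0.003,-0.09,0,0,0,0,0,0.003,-0.09,0,0], "squeeze": 30}}

```text
clock: 11.7
position: [0.5407, -0.1483, 0.2705]
ee_rot: [0.0, 0.694, 0.72, 0.0]
contact_force: [0.1, -0.1, -0.4]
width: 0.043
gripper_force: 0.0
```

Run:
```python
from h import *
w=snap('wrist','w6');s=manip.get_state();print(s['clock'],s['position'],s['contact_force'],s['width'])
a=snap('scene','s6');b=snap('side','d6')
o=[]
for im,(cw,ch) in((a,(120,90)),(b,(120,90)),(w,(240,180)),(w,(640,400))):
    u,v=proj(im,np.array([.54,-.14,.13]));x=int(np.clip(u-cw/2,0,640-cw));y=int(np.clip(v-ch/2,0,400-ch));print(x,y);o.append(cv2.resize(im['pixels'][y:y+ch,x:x+cw],(400,300),interpolation=cv2.INTER_CUBIC))
cv2.imwrite('pics/z6.png',np.vstack([np.hstack(o[:2]),np.hstack(o[2:])]))
```

```text
11.75 [ 0.54064879 -0.14836616  0.2704456 ] [ 0.1715449   0.97065715 -0.32049046] 0.043169921289813874
347 222
316 203
200 89
0 0
```

View pics/z6.png

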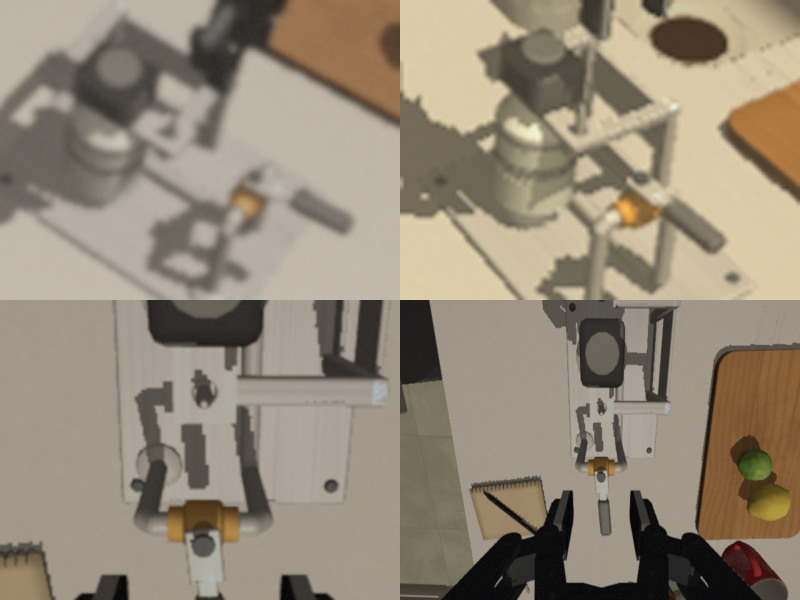

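The views show the cartridge seated with its pin through the plate. In the wrist image the spindle is at (322,236) and the handle runs from about (325,269) to (329,312).

Run:
```python
from h import *
w=load('w6')
a=load('s6')
print('spindle',plane(w,321.8,236,.148),'handle',plane(w,325.5,275,.144),plane(w,329,311,.144), 'mid',plane(w,327,291,.144))
print('seat check: cap',plane(w,(602-400)/.625,(358-300)/.75,.176))
g=cv2.cvtColor(w['pixels'],cv2.COLOR_BGR2GRAY)
for r in range(262,325,6): print(r,g[r,308:346:2])
```

```text
spindle [ 0.54223334 -0.18189571  0.148     ] handle [ 0.54682102 -0.22020728  0.144     ] [ 0.55142777 -0.25673063  0.144     ] mid [ 0.54877419 -0.23607653  0.144     ]
seat check: cap [ 0.5386314  -0.06215126  0.176     ]
262 [153 154 153 153 153 141 167 173 172 174 173 142 152 154 155 155 152 154
 153]
268 [153 153 154 153 132  43  48  49  49  53  50  49  46  98 152 153 153 153
 154]
274 [154 154 155 154 129  74  88  95  97  99 101 101  87  77 150 153 154 154
 153]
280 [153 153 153 154 150  75  83  94  98 101 103 103  91  73 129 153 154 154
 154]
286 [154 153 152 153 151  93  78  93  97 100 102 103  96  78 118 153 153 154
 154]
292 [152 154 154 153 153 130  75  91  97 100 101 102 101  83  88 151 154 153
 154]
298 [152 153 153 153 152 150  74  86  98  99 100 101 101  89  73 151 153 152
 152]
304 [155 152 152 153 155 152 101  80  96  99 100 101 101  93  74 127 152 153
 154]
310 [153 153 153 153 152 154 133  77  92  97  98  99  98  96  81 130 153 153
 152]
316 [154 154 154 154 154 153 153 153 153 152 152 154 155 155 154 154 153 153
 153]
322 [153 154 153 153 152 153 154 154 153 153 153 153 154 154 153 153 154 153
 153]
```

{"method": "move_arm", "body": {"steps": [0,0,0.011,0.004,-0.045,0,0,0,0,0.011,0.0075,-0.0885,0,0,0,0,0.011,0.0075,-0.0885,0,0,0,0,0.011,0.0075,-0.0885,-0.04,0,0,0,0.011,0.0075,-0.0885,-0.08,0,0,0,0.011,0.0075,-0.0885,-0.115,0,0,0,0.011,0.0075,-0.0885,-0.131,0,0,0,0.011,0.0075,-0.0885,-0.131,0,0,0,0.011,0.0075,-0.0885,-0.131,-1,0,0,0.011,0.0075,-0.0885,-0.131,-1], "squeeze": 30}}

```text
clock: 12.85
position: [0.5489, -0.2374, 0.141]
ee_rot: [0.001, 0.668, 0.744, 0.0]
contact_force: [-6.0, 0.1, 2.6]
width: 0.0155
gripper_force: 32.0
```

{"method": "move_arm", "body": {"steps": [0,0,0,0,0,0,-1,0,0,0,0,0,0,-1,0,0,0,0,0,0,-1,0,0,0,0,0,0,-1,0,0,0,0,0,0,-1,0,0,0,0,0,0,-1,0,0,0,0,0,0,-1,0,0,0,0,0,0,-1,0,0,0,0,0,0,-1,0,0,0,0,0,0,-1]}}

```text
clock: 13.85
position: [0.5483, -0.2375, 0.1409]
ee_rot: [0.001, 0.669, 0.744, -0.0]
contact_force: [-3.4, -0.2, 6.1]
width: 0.0156
gripper_force: 29.8
```

{"method": "move_arm", "body": {"steps": [0,0,0.0222,0.0074,0.0013,0,-1,0,0,0.0444,0.0146,0.0037,0,-1,0,0,0.0667,0.0214,0.0071,0,-1,0,0,0.0889,0.0277,0.0114,0,-1,0,0,0.1111,0.0333,0.0166,0,-1,0,0,0.1333,0.0381,0.0224,0,-1,0,0,0.1556,0.0421,0.0289,0,-1,0,0,0.1778,0.0451,0.0358,0,-1,0,0,0.2,0.0471,0.0432,0,-1,0,0,0.2222,0.0481,0.0507,0,-1]}}

```text
clock: 14.85
position: [0.5954, -0.1868, 0.1409]
ee_rot: [-0.001, 0.031, 1.0, -0.001]
contact_force: [-5.6, -1.9, 8.0]
width: 0.0151
gripper_force: 29.9
```

{"method": "move_arm", "body": {"steps": [0,0,0.009,0,0.003,0,-1,0,0,0.017,0,0.006,0,-1,0,0,0.018,0,0.008,0,-1,0,0,0.018,0,0.008,0,-1,0,0,0.018,0,0.008,0,-1,0,0,0.018,0,0.008,0,-1,0,0,0.018,0,0.008,0,-1,0,0,0.018,0,0.008,0,-1,0,0,0.018,0,0.008,0,-1,0,0,0.018,0,0.008,0,-1]}}

```text
clock: 15.85
position: [0.5953, -0.1819, 0.1409]
ee_rot: [-0.0, -0.022, 1.0, -0.003]
contact_force: [-4.6, -8.2, 6.4]
width: 0.0153
gripper_force: 29.9
```

{"method": "move_arm", "body": {"steps": [0,0,0,0,-0.002,0,-0.2,0,0,0,0,-0.002,0,-0.1,0,0,0,0,-0.002,0,-0.1,0,0,0,0,-0.002,0,-0.1,0,0,0,0,-0.002,0,-0.1,0,0,0,0,-0.002,0.03,-0.1,0,0,0,0,-0.002,0.07,-0.1,0,0,0,0,-0.002,0.11,-0.1,0,0,0,0,-0.01,0.14,-0.1,0,0,0,0,-0.01,0.14,-0.1]}}

```text
clock: 16.85
position: [0.5986, -0.1897, 0.2849]
ee_rot: [0.005, -0.022, 1.0, -0.002]
contact_force: [-0.1, 0.1, -0.0]
width: 0.0382
gripper_force: 0.0
```

Run:
```python
from h import *
w=snap('wrist','w7');s=manip.get_state();print(s['clock'],s['position'],s['contact_force'],s['width'])
a=snap('scene','s7');b=snap('side','d7')
o=[]
for im,(cw,ch) in((a,(160,120)),(b,(120,90)),(w,(240,180)),(w,(640,400))):
    u,v=proj(im,np.array([.56,-.14,.13]));x=int(np.clip(u-cw/2,0,640-cw));y=int(np.clip(v-ch/2,0,400-ch));print(x,y);o.append(cv2.resize(im['pixels'][y:y+ch,x:x+cw],(400,300),interpolation=cv2.INTER_CUBIC))
cv2.imwrite('pics/z7.png',np.vstack([np.hstack(o[:2]),np.hstack(o[2:])]))
```

```text
16.9 [ 0.59741916 -0.18887698  0.28198679] [-0.31383052  0.0109194   0.31896629] 0.03824512902243922
331 202
323 201
266 51
0 0
```

View pics/z7.png

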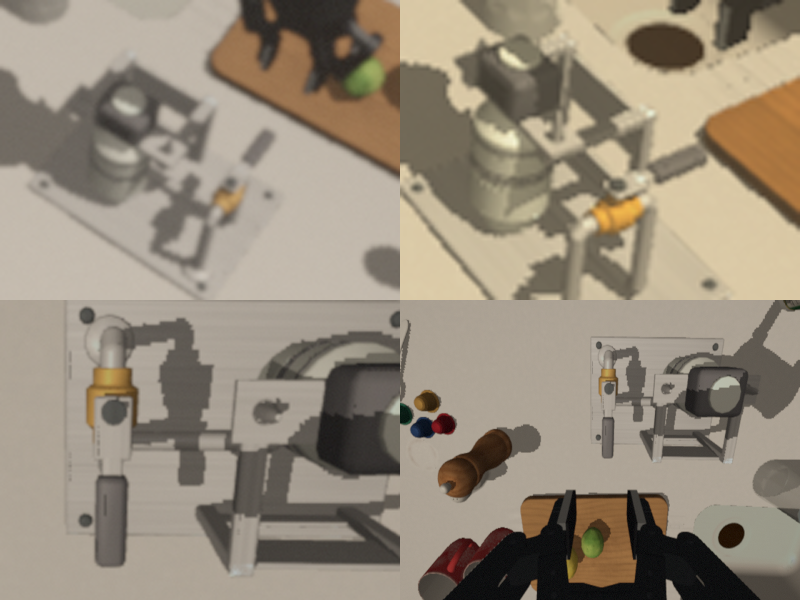

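The views show the lever in line with the pipe, from the spindle at (113,410) to the handle at (111,520), so it is open. The plate is down on both arms and the gripper is clear. I'll hand the job in.

```bash
python3 -c "
from rig import manip
print(manip.sign_off())"
```

```text
the job is handed in; nothing more can be done
None
```

The cartridge is pressed home on both pins, the stop lever was then turned to its open stop, and the gripper is clear of everything. I handed the job in at about 17 s; the sign-off returned no verdict.

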